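# Pour hexagon nuts from a hand dipper into the round pan

### The job

Pick up the small flared dipper by its wooden handle and pour the four steel nuts that lie in it into the open round steel pan, not into the square one. Then stand the empty dipper upright on the bare table top again and let go of it.

Things in the scene. Friction and masses are not known exactly. Their poses are not given: they have to be found in the camera images.
- dipper: Open flared steel cup, 38 mm high, 58 mm across its flat base, 106 mm across the mouth, wall 2 mm, 0.2 kg. Origin: centre of its underside; z up out of the mouth; the handle sticks out along -x: a wooden bar at x = -75 to -139 mm, 16 mm wide in y, 25 to 43 mm above the underside. Nuts begin to slide out at about 75 degrees of tilt; 97 degrees empties it.
- dipper_grip (a point): Middle of the dipper's wooden handle, where to grip it across its 16 mm width: at x = -107, y = 0, z = 34 mm in the dipper's frame; axes as the dipper's.
- round_pan: Open straight-walled steel pan, 124 mm across, 45 mm high, wall and floor 3 mm, 0.5 kg, standing loose on the table. Origin: centre of its underside, z up. The square steel pan, 116 mm a side and as high, is not the one. A wooden chest 165 mm high, drawers ajar, stands on the left from y = 0.10 m outward: keep hand and arm clear of it. The vice is 80 mm high.
- nut1: Hexagon nut 1 of four, alike: dark steel, 18 mm across the flats, 10 mm thick, 18 g, with a bore. It lies flat in the dipper at first. The origin is the centre of its underside.
- nut2: Hexagon nut 2 of four, alike: dark steel, 18 mm across the flats, 10 mm thick, 18 g, with a bore. It lies flat in the dipper at first. The origin is the centre of its underside.
- nut3: Hexagon nut 3 of four, alike: dark steel, 18 mm across the flats, 10 mm thick, 18 g, with a bore. It lies flat in the dipper at first. The origin is the centre of its underside.
- nut4: Hexagon nut 4 of four, alike: dark steel, 18 mm across the flats, 10 mm thick, 18 g, with a bore. It lies flat in the dipper at first. The origin is the centre of its underside.

How it is judged:
By the outcome, as a careful person would: the job done as asked, in the order asked, and still so for the second after the job is handed in, with the robot touching nothing.
It also fails if it takes over 59 s, if anything falls off the work surface, if the arm or the gripper's body presses on something with over 40 N, if the wrist force passes 120 N, or if a joint passes its speed limit or range.

### The arm

A 7-joint arm with a two-finger parallel gripper is mounted at the origin on the work surface; the furniture and walls round the work are solid. World frame = base frame: x ahead of the robot, y to its left, z up, the work surface at z = 0. Lengths are in m, angles in rad, forces in N, time in s.
With the tool pointing down it reaches from about 0.425 to 0.875 m from the base axis. Payload 4.7 kg.
Tool frame: the origin (TCP) lies at the very end of the fingers, on their centre line; the grasp point (between the pads) lies 19 mm behind it; z points along the fingers, y is the direction in which the jaws open and shut (so a half turn about z gives the same grasp; the last joint's range is limited). The gripper opens to 87 mm and grips with 3 to 60 N. Pads are 19 mm wide; open, the fingers measure 117 mm over their backs; the gripper's body (75 mm by 190 mm) begins 51 mm behind the grasp point.
Start: joints at [-1.201, 0.321, -0.07, 1.45, 0.023, 1.371, -0.057], TCP at [0.226, 0.609, 0.223] pointing down, gripper open.
Joint ranges: [-2.86, 2.86], [-0.3, 2.09], [-1.38, 1.24], [0.06, 2.45], [-1.56, 4.7], [0.09, 2.05], [-2.69, 2.69]. Speed limits (rad/s): [2.57, 2.57, 3.14, 3.14, 3.14, 3.14, 3.14].

### API

Orientations are given as a rotation vector (axis times angle).
In Python, from bench import * gives the robot as it stands.
- The arm moves only by the shell command python3 -m jog 'ROWS' [OPENING] [FORCE]. ROWS is JSON, a list of rows, each a list of 4 numbers: the shift along the world's x, y, z in mm, then the turn about the world's z in rad. In form: [[x, y, z, twist], ...]. A call has exactly 8 rows; each row is the pose to reach, as a shift and turn from the pose commanded when the call began; what a row does not reach only later rows make up. A row lasts 1/8 s, in which the tool goes at most 62.5 mm and 10.7 degrees, less where a joint would pass 70% of its speed; a pose out of reach is approached as far as the arm can. A call with a gripper value outside its range is refused whole. OPENING is the opening, from -1 (shut) to 1 (fully open), set as the call begins (- or left out, the last holds). The fingers move at their own pace and stop on an object; FORCE is the grip in N (left out, the last holds). Time passes only in rows, so rows that repeat a pose let the fingers close, or fill a call up. It gives the time, the measured TCP pose, the force and the opening at its end, in the units of the state.
- get_state(): the state, without advancing time (a new reading comes with each control period).
- get_image(name): name is "scene" or "top" or "wrist"; returns a dict with "image" (420x560x3 uint8, red, green, blue), "fx", "fy", "cx", "cy" (pixels), "position" and "rotation" of the camera in the world; the wrist camera has in their place "tool_from_camera" (4x4, takes a point from camera to tool coordinates, whose origin is the TCP and whose axes are the flange's). Camera axes: x right, y down, z forward; pixel columns grow to the right and rows downward; lengths in m; the calibration is good to about 2 mm. A picture is of the moment at which its call begins: read the wrist's pose just before it. There is no depth.
- close_job(): hands the job in, once; it reports no verdict.
The state is a dict: "time": time; "joint_positions": joint angles; "qd": joint speeds; "joint_torque": joint torques, N m; "position": TCP position; "tool_rot": TCP orientation; "ft_force": force on the tool from outside, world axes, zero at the start; "torque": the same for the moment, N m; "grip_width": opening from 0.0 (shut) to 1.0 (fully open).
Only numpy, scipy, OpenCV 4.12 (cv2) and the standard library are available. Lean on these libraries where they do the work, as an engineer would, in place of code of your own. Each camera call takes 0.05 s, during which the arm holds its last target. There are 200 camera calls.

## Working session

There is one attempt and no reset: what is moved stays moved. The work goes in short steps, Python scripts to look and compute and a shell command to move; the robot and the scene stay as the last step left them, time stands still between calls to the robot, and variables do not carry over. Pictures are saved under pics/ and viewed, about 8 in all and at most 12, crops included, and the job is handed in when it is done.

```bash
mkdir -p pics; cat > h.py <<'E'
from bench import *
import numpy as np, cv2
def snap(name,fn):
    d=get_image(name); cv2.imwrite('pics/'+fn,cv2.cvtColor(d['image'],cv2.COLOR_RGB2BGR)); return d
def ray(d,u,v):
    r=np.array([(u-d['cx'])/d['fx'],(v-d['cy'])/d['fy'],1.]); return np.array(d['position']),np.array(d['rotation'])@r
def onz(d,u,v,z):
    p,r=ray(d,u,v); return p+r*(z-p[2])/r[2]
E
python3 - <<'E'
from h import *
import pickle
a=snap('top','top0.png'); b=snap('scene','scene0.png')
pickle.dump((a,b),open('img0.pkl','wb'))
for d in(a,b): print({k:(np.round(v,3) if k!='image' else 0) for k,v in d.items()})
s=get_state();print(s)
E
```

```text
{'image': 0, 'fx': np.float64(389.528), 'fy': np.float64(389.528), 'cx': np.float64(273.718), 'cy': np.float64(206.56), 'position': array([ 0.405, -0.174,  0.91 ]), 'rotation': array([-2.162,  2.134, -0.193])}
{'image': 0, 'fx': np.float64(477.164), 'fy': np.float64(477.164), 'cx': np.float64(276.695), 'cy': np.float64(214.057), 'position': array([ 0.079, -0.547,  0.666]), 'rotation': array([-2.159,  1.094, -0.428])}
{'time': 0.1, 'joint_positions': array([-1.20092512,  0.32172001, -0.07007977,  1.45158235,  0.02260479,
        1.37083508, -0.05690084]), 'qd': array([-0.00046295, -0.0016488 ,  0.00085888, -0.00172374, -0.00061988,
       -0.00136367,  0.00083612]), 'joint_torque': array([ 1.30447038e-04, -4.92571521e+01, -4.05498706e-01, -3.13396382e+01,
       -6.43212581e-02,  3.96320340e-02,  7.56140571e-05]), 'position': array([0.22627297, 0.60878734, 0.22157488]), 'tool_rot': array([-5.55827384e-01, -3.09181855e+00,  2.74199681e-03]), 'ft_force': array([-0.89636618, -0.58355332, -0.90343612]), 'torque': array([0.00287528, 0.01963701, 0.01233933]), 'grip_width': 0.9999838181917003}
```

```bash
sleep 3; python3 -c "
import cv2,numpy as np
a=cv2.imread('pics/top0.png');b=cv2.imread('pics/scene0.png')
cv2.imwrite('pics/top0b.png',cv2.resize(a,(800,600),interpolation=cv2.INTER_CUBIC))"
```

```text
(no output)
```

View pics/top0.png

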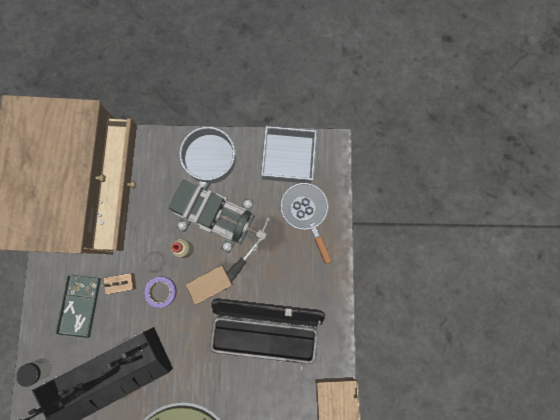

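View pics/scene0.png

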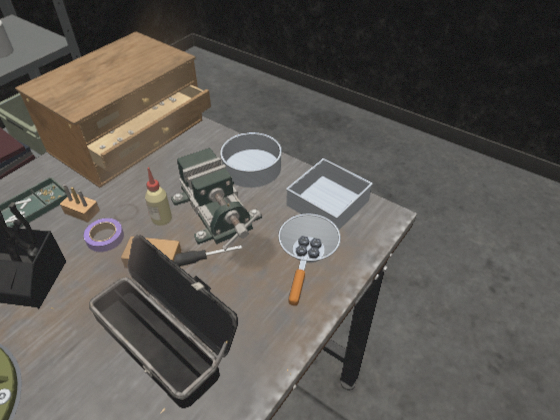

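```bash
sed -i "s/np.array(d\['rotation'\])@r/cv2.Rodrigues(np.array(d['rotation']))[0]@r if np.size(d['rotation'])==3 else np.array(d['rotation'])@r/" h.py
python3 - <<'E'
from h import *
import pickle
a,b=pickle.load(open('img0.pkl','rb'))
for nm,d,win in(('top',a,(270,170,345,270)),('scene',b,(260,200,360,310))):
    h=cv2.cvtColor(d['image'],cv2.COLOR_RGB2HSV); x0,y0,x1,y1=win
    m=np.zeros(h.shape[:2],np.uint8); m[y0:y1,x0:x1]=cv2.inRange(h,(4,140,60),(18,255,255))[y0:y1,x0:x1]
    n,l,st,c=cv2.connectedComponentsWithStats(m); i=1+st[1:,4].argmax()
    r=cv2.minAreaRect(np.argwhere(l==i)[:,::-1].astype(np.float32)); print(nm,'handle',r,onz(d,*r[0],.034+.004))
    bp=cv2.boxPoints(r); print(np.round([onz(d,*p,.038) for p in bp],4))
for nm,d,c in(('top',a,[((304,206),.038),((208,154),.045),((289,153),.045)]),('scene',b,[((309.5,238),.038),((251,155),.045),((330,190),.045)])):
    for p,z in c: print(nm,p,onz(d,*p,z))
for p in ((130,120),(133,190),(97,97),(226,208),(196,180),(250,205),(228,247),(265,235),(352,128),(320,310)): print(p,onz(a,*p,.08),onz(a,*p,0))
# crops for precise rim
cv2.imwrite('pics/c0.png',cv2.resize(cv2.cvtColor(a['image'][110:280,160:360],cv2.COLOR_RGB2BGR),None,fx=3.5,fy=3.5,interpolation=cv2.INTER_CUBIC))
E
```

```text
Traceback (most recent call last):
ValueError: attempt to get argmax of an empty sequence
```

```bash

cat > m.py <<'E'
from h import *
import pickle
a,b=pickle.load(open('img0.pkl','rb'))
print(a['image'][240:255:5,318:326:2],cv2.cvtColor(a['image'],cv2.COLOR_RGB2HSV)[245,315:328])
for nm,d,win in(('top',a,(270,170,345,270)),('scene',b,(260,200,360,310))):
    h=cv2.cvtColor(d['image'],cv2.COLOR_RGB2HSV); x0,y0,x1,y1=win
    m=np.zeros(h.shape[:2],np.uint8); m[y0:y1,x0:x1]=cv2.inRange(h,(3,110,50),(22,255,255))[y0:y1,x0:x1]
    n,l,st,c=cv2.connectedComponentsWithStats(m); i=1+st[1:,4].argmax()
    r=cv2.minAreaRect(np.argwhere(l==i)[:,::-1].astype(np.float32)); print(nm,'handle',r,onz(d,*r[0],.034+.004))
    bp=cv2.boxPoints(r); print(np.round([onz(d,*p,.038) for p in bp],4))
for nm,d,c in(('top',a,[((304,206),.038),((208,154),.045),((289,153),.045)]),('scene',b,[((309.5,238),.038),((251,155),.045),((330,190),.045)])):
    for p,z in c: print(nm,p,onz(d,*p,z))
for p in ((130,120),(133,190),(97,97),(226,208),(196,180),(250,205),(228,247),(265,235),(352,128),(320,310)): print(p,onz(a,*p,.08),onz(a,*p,0))
E
sed -i '1,1!b' m.py; python3 - <<'E'
import pickle,cv2
a,b=pickle.load(open('img0.pkl','rb'))
cv2.imwrite('pics/c0.png',cv2.resize(cv2.cvtColor(a['image'][110:280,160:360],cv2.COLOR_RGB2BGR),None,fx=3.5,fy=3.5,interpolation=cv2.INTER_CUBIC))
E
python3 m.py
```

```text
[[[175 127  91]
  [177 128  91]
  [154 113  82]
  [124 115 107]]

 [[148 108  80]
  [174 127  91]
  [177 128  92]
  [164 120  87]]

 [[124 116 107]
  [141 101  71]
  [174 127  91]
  [176 126  90]]] [[ 17  34 120]
 [ 15  26  97]
 [ 11  64  99]
 [ 12 117 148]
 [ 13 124 166]
 [ 13 122 174]
 [ 13 122 177]
 [ 13 122 177]
 [ 13 125 171]
 [ 13 120 164]
 [ 12  66 136]
 [ 16  38 127]
 [ 13  35 130]]
top handle ((322.8362121582031, 249.7845001220703), (27.311742782592773, 6.434016227722168), 66.80140686035156) [ 0.44886253 -0.30186227  0.038     ]
[[ 0.4738 -0.2833  0.038 ]
 [ 0.4797 -0.2967  0.038 ]
 [ 0.4241 -0.3202  0.038 ]
 [ 0.4184 -0.307   0.038 ]]
scene handle ((296.38238525390625, 286.9706115722656), (9.943960189819336, 35.65273666381836), 14.03624439239502) [ 0.44927468 -0.30514531  0.038     ]
[[ 0.4163 -0.3109  0.038 ]
 [ 0.479  -0.2835  0.038 ]
 [ 0.4842 -0.2991  0.038 ]
 [ 0.4215 -0.3254  0.038 ]]
top (304, 206) [ 0.54737894 -0.25980368  0.038     ]
top (208, 154) [ 0.66373472 -0.03886524  0.045     ]
top (289, 153) [ 0.66939285 -0.2246473   0.045     ]
scene (309.5, 238) [ 0.5471
[... 289 characters left out ...]
 0.        ]
(97, 97) [0.78091205 0.20823027 0.08      ] [0.81713854 0.2450603  0.        ]
(226, 208) [ 0.53369579 -0.08748528  0.08      ] [ 0.54610254 -0.07914797  0.        ]
(196, 180) [ 0.59433443 -0.02055478  0.08      ] [ 0.61258383 -0.00576859  0.        ]
(250, 205) [ 0.54099668 -0.13894318  0.08      ] [ 0.55410689 -0.13556393  0.        ]
(228, 247) [ 0.45015272 -0.09426767  0.08      ] [ 0.45450994 -0.08658386  0.        ]
(265, 235) [ 0.47662243 -0.17225549  0.08      ] [ 0.48353006 -0.17208595  0.        ]
(352, 128) [ 0.71923062 -0.36365772  0.08      ] [ 0.74951399 -0.38193013  0.        ]
(320, 310) [ 0.32225273 -0.28870398  0.08      ] [ 0.31428656 -0.29975446  0.        ]
```

View pics/c0.png

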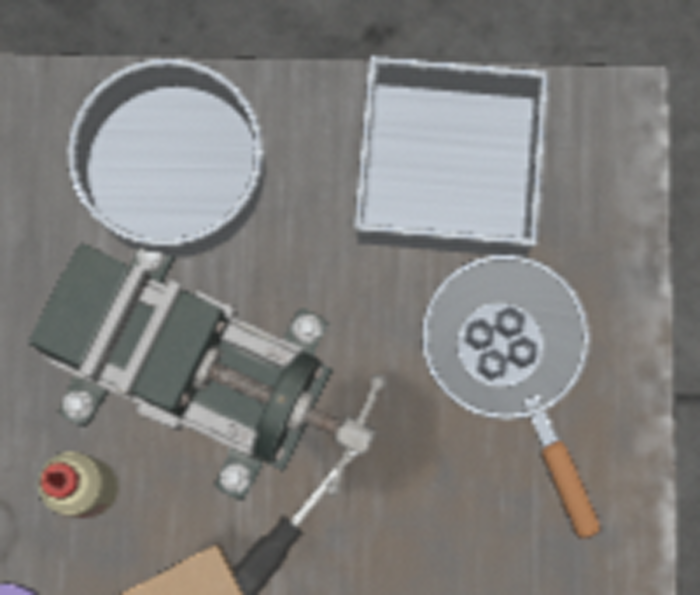

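Top view: round pan at (207,153), square pan at (289,153), dipper cup at (304,206), handle at (323,250), and the vice in between. Since the tool cannot tilt, I'll let the dipper pivot in the pads to pour. First I move over to the handle.

```bash
python3 -m jog '[[34,-42,20,-0.15],[68,-85,40,-0.3],[103,-127,60,-0.45],[137,-170,78,-0.6],[171,-212,78,-0.75],[206,-254,78,-0.9],[240,-297,78,-1.05],[274,-339,78,-1.2]]' 1 60
```

```text
time: 1.1
position: [0.5012, 0.2687, 0.3003]
tool_rot: [-2.21, -2.233, 0.0]
ft_force: [0.2, 0.7, 0.4]
grip_width: 1.003
```

```bash
python3 -m jog '[[10,-58,0,-0.13],[20,-117,0,-0.26],[30,-175,0,-0.4],[36,-234,0,-0.53],[40,-292,0,-0.66],[35,-352,0,-0.79],[20,-410,-20,-0.93],[5,-465,-40,-1.06]]'
python3 -m jog '[[-10,-20,-15,-0.06],[-25,-50,-40,-0.12],[-40,-80,-70,-0.126],[-53,-105,-100,-0.126],[-53,-105,-130,-0.126],[-53,-105,-150,-0.126],[-53,-105,-150,-0.126],[-53,-105,-150,-0.126]]'
python3 - <<'E'
from h import *
import pickle
s=get_state();d=get_image('wrist');pickle.dump((s,d),open('w1.pkl','wb'))
cv2.imwrite('pics/w1.png',cv2.cvtColor(d['image'],cv2.COLOR_RGB2BGR));print(np.round(d['tool_from_camera'],3),s['position'],s['tool_rot'])
E
```

```text
time: 2.1
position: [0.5047, -0.1966, 0.26]
tool_rot: [3.035, 0.81, 0.001]
ft_force: [0.6, -0.2, 0.1]
grip_width: 1.002
time: 3.1
position: [0.4532, -0.2994, 0.1113]
tool_rot: [3.078, 0.625, 0.001]
ft_force: [0.5, -0.2, 0.5]
grip_width: 0.999
[[-0.    -0.955 -0.295  0.081]
 [ 1.     0.    -0.001  0.   ]
 [ 0.001 -0.295  0.955 -0.162]
 [ 0.     0.     0.     1.   ]] [ 0.45319315 -0.29944277  0.11125423] [3.07826228e+00 6.25171995e-01 1.20061122e-03]
```

View pics/w1.png

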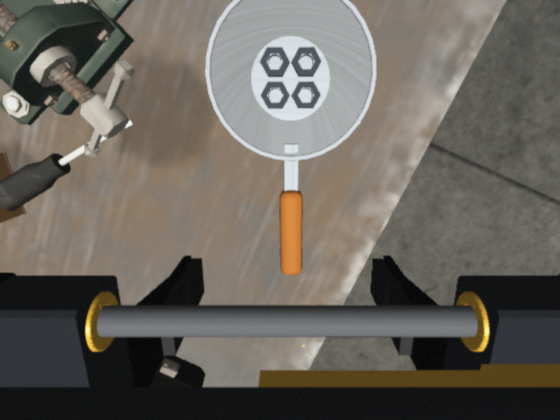

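The wrist view shows the handle lined up at column 291, from rows 190 to 273, with the cup above it and the fingers to either side. I'll measure it exactly.

```bash
python3 - <<'E'
from h import *
import pickle
from scipy.spatial.transform import Rotation as R
s,d=pickle.load(open('w1.pkl','rb'))
Rt=R.from_rotvec(s['tool_rot']).as_matrix();T=np.array(d['tool_from_camera'])
d['rotation']=Rt@T[:3,:3];d['position']=s['position']+Rt@T[:3,3]
h=cv2.cvtColor(d['image'],cv2.COLOR_RGB2HSV);m=cv2.inRange(h,(3,110,50),(22,255,255));m[:180]=0;m[285:]=0;m[:,:260]=0;m[:,330:]=0
r=cv2.minAreaRect(np.argwhere(m>0)[:,::-1].astype(np.float32));print(r)
ys=np.argwhere(m>0)
for v in(195,230,268):
    c=ys[ys[:,0]==v][:,1].mean();p=onz(d,c,v,.038);print(v,c,p,Rt.T@(p-s['position']))
c=onz(d,291,73,.038);print('cup',c)
t=onz(d,291,190,.034);e=onz(d,291,273,.034);print(t,e,(t+e)/2, 'yaxis',Rt[:,1],'xaxis',Rt[:,0])
E
```

```text
((291.0, 232.5), (83.0, 22.0), 90.0)
195 290.5 [ 0.47671978 -0.29250117  0.038     ] [0.02432283 0.0027398  0.07327185]
230 290.5 [ 0.45292973 -0.30266286  0.038     ] [-0.00154646  0.00281606  0.07325503]
268 291.0 [ 0.42548565 -0.31479072  0.038     ] [-0.03154728  0.00327729  0.07323575]
cup [ 0.54948523 -0.26176306  0.038     ]
[ 0.47932387 -0.29181518  0.034     ] [ 0.41990563 -0.31722503  0.034     ] [ 0.44961475 -0.3045201   0.034     ] yaxis [ 3.90094666e-01 -9.20774540e-01  6.30123973e-04] xaxis [9.20774367e-01 3.90095039e-01 6.52084163e-04]
```

```bash
python3 -m jog '[[-3,-5,-20,0],[-3,-5,-45,0],[-3,-5,-70,0],[-3,-5,-90,0],[-3,-5,-101,0],[-3,-5,-101,0],[-3,-5,-101,0],[-3,-5,-101,0]]' 1 60
python3 -m jog '[[0,0,0,0],[0,0,0,0],[0,0,0,0],[0,0,0,0],[0,0,0,0],[0,0,0,0],[0,0,0,0],[0,0,0,0]]' -1 60
python3 -m jog '[[0,0,2,0],[0,0,4,0],[0,0,6,0],[0,0,10,0],[0,0,15,0],[0,0,20,0],[0,0,20,0],[0,0,20,0]]'
python3 - <<'E'
from h import *
s=get_state();d=snap('wrist','w2.png');print(s['position'],s['ft_force'],s['torque'],s['grip_width'])
E
```

```text
time: 4.15
position: [0.4501, -0.3051, 0.0104]
tool_rot: [3.078, 0.624, 0.002]
ft_force: [0.2, 0.1, -0.3]
grip_width: 1.0
time: 5.15
position: [0.4494, -0.3047, 0.0096]
tool_rot: [-3.079, -0.624, 0.0]
ft_force: [-0.3, 1.3, 0.6]
grip_width: 0.177
time: 6.15
position: [0.4494, -0.3046, 0.0296]
tool_rot: [-3.079, -0.624, 0.0]
ft_force: [-0.1, 0.0, -3.5]
grip_width: 0.172
[ 0.44937165 -0.30461681  0.02955335] [-0.10287233  0.02071539 -3.54684887] [-0.17244774  0.42296922 -0.05031933] 0.1718379601674385
```

View pics/w2.png

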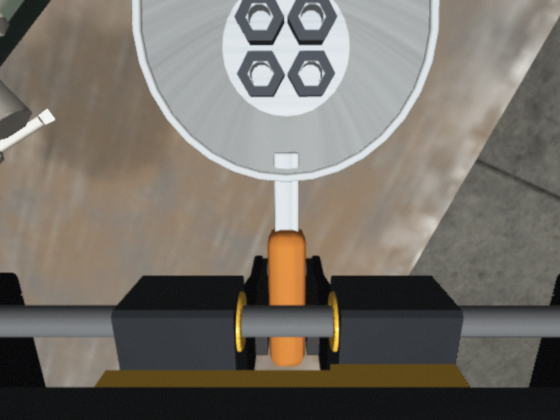

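Gripped, level, and all four nuts are in the cup. Now I lift and carry it toward the round pan.

```bash
python3 -m jog '[[0,0,15,0],[0,0,40,0],[0,0,70,0],[3,5,100,0],[10,14,130,0],[22,30,160,0],[36,50,180,0],[50,70,190,0]]'
python3 -m jog '[[18,24,0,0],[38,52,0,0],[58,80,0,0],[78,108,0,0],[98,136,0,0],[116,160,0,0],[128,174,0,0],[133,180,0,0]]'
python3 -m jog '[[0,0,0,0],[0,0,0,0],[0,0,0,0],[0,0,0,0],[0,0,0,0],[0,0,0,0],[0,0,0,0],[0,0,0,0]]' - 45
python3 - <<'E'
from h import *
s=get_state();d=snap('scene','s3.png');print(s['position'],s['ft_force'],s['torque'],s['grip_width'])
cv2.imwrite('pics/s3c.png',cv2.resize(cv2.cvtColor(d['image'][40:290,130:430],cv2.COLOR_RGB2BGR),None,fx=2,fy=2))
E
```

```text
time: 7.2
position: [0.5001, -0.2348, 0.222]
tool_rot: [3.078, 0.622, 0.004]
ft_force: [-0.5, -0.0, -3.0]
grip_width: 0.173
time: 8.2
position: [0.6329, -0.0541, 0.2195]
tool_rot: [3.078, 0.625, -0.001]
ft_force: [-1.2, -0.7, -3.2]
grip_width: 0.168
time: 9.2
position: [0.6325, -0.0547, 0.2196]
tool_rot: [3.079, 0.624, -0.0]
ft_force: [-0.7, -0.3, -3.5]
grip_width: 0.175
[ 0.63246314 -0.05467398  0.21957311] [-0.68168271 -0.29301074 -3.52084569] [-0.20210451  0.39803671  0.02971663] 0.1754282160380923
```

View pics/s3c.png

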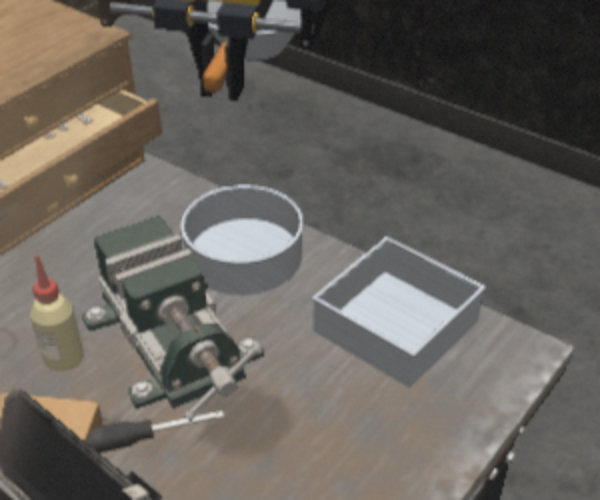

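The handle is in the fingers with the cup level above and behind it, and the round pan is below at (242,235) in the crop. Now I lower the grip force in steps and watch the moment.

```bash
cat > t.py <<'E'
from h import *
s=get_state();t=s['torque'];print('tau %.3f'%(-.39*t[0]+.92*t[1]),np.round(s['ft_force'],2),s['grip_width'],s['time'])
E
python3 -m jog '[[0,0,0,0],[0,0,0,0],[0,0,0,0],[0,0,0,0],[0,0,0,0],[0,0,0,0],[0,0,0,0],[0,0,0,0]]' - 28 >/dev/null; python3 t.py
python3 -m jog '[[0,0,0,0],[0,0,0,0],[0,0,0,0],[0,0,0,0],[0,0,0,0],[0,0,0,0],[0,0,0,0],[0,0,0,0]]' - 22 >/dev/null; python3 t.py
```

```text
tau 0.337 [ 0.61 -0.52 -2.38] 0.17594639627265554 10.25
tau 0.341 [-0.02  0.29 -2.6 ] 0.1784874767596528 11.25
```

```bash
cat >> t.py <<'E'
d=get_image('wrist');h=cv2.cvtColor(d['image'],cv2.COLOR_RGB2HSV);m=cv2.inRange(h,(5,180,60),(20,255,255));m[:,:230]=0;m[:,340:]=0;m[300:]=0
r=np.where((m>0).sum(1)>8)[0];print('handle top row',r.min() if len(r) else None)
cv2.imwrite('pics/wl.png',cv2.cvtColor(d['image'],cv2.COLOR_RGB2BGR))
E
python3 - <<'E'
import cv2,numpy as np
i=cv2.imread('pics/w2.png');h=cv2.cvtColor(i,cv2.COLOR_BGR2HSV);m=cv2.inRange(h,(5,180,60),(20,255,255));m[:,:230]=0;m[:,340:]=0;m[300:]=0
print(np.where((m>0).sum(1)>8)[0].min())
E
python3 t.py
python3 -m jog '[[0,0,0,0],[0,0,0,0],[0,0,0,0],[0,0,0,0],[0,0,0,0],[0,0,0,0],[0,0,0,0],[0,0,0,0]]' - 16 >/dev/null; python3 t.py
```

```text
232
tau 0.341 [-0.02  0.29 -2.6 ] 0.1784874767596528 11.25
handle top row 226
tau 0.367 [ 0.17 -0.19 -2.71] 0.18352533120632109 12.3
handle top row 226
```

```bash

python3 -m jog '[[0,0,0,0],[0,0,0,0],[0,0,0,0],[0,0,0,0],[0,0,0,0],[0,0,0,0],[0,0,0,0],[0,0,0,0]]' - 13 >/dev/null; python3 t.py
python3 -m jog '[[0,0,0,0],[0,0,0,0],[0,0,0,0],[0,0,0,0],[0,0,0,0],[0,0,0,0],[0,0,0,0],[0,0,0,0]]' - 11 >/dev/null; python3 t.py
```

```text
tau 0.291 [-0.31 -0.21 -3.01] 0.1845663719137703 13.35
handle top row 226
tau 0.343 [ 0.11 -0.15 -2.34] 0.18223836718215866 14.4
handle top row 226
```

```bash

python3 -m jog '[[0,0,0,0],[0,0,0,0],[0,0,0,0],[0,0,0,0],[0,0,0,0],[0,0,0,0],[0,0,0,0],[0,0,0,0]]' - 9.5 >/dev/null; python3 t.py
python3 -m jog '[[0,0,0,0],[0,0,0,0],[0,0,0,0],[0,0,0,0],[0,0,0,0],[0,0,0,0],[0,0,0,0],[0,0,0,0]]' - 8.3 >/dev/null; python3 t.py
```

```text
tau 0.259 [-0.38  0.47 -2.31] 0.18061835919818686 15.45
handle top row 229
tau 0.288 [ 0.39  0.12 -3.73] 0.18667151989743025 16.5
handle top row 229
```

```bash

python3 -m jog '[[0,0,0,0],[0,0,0,0],[0,0,0,0],[0,0,0,0],[0,0,0,0],[0,0,0,0],[0,0,0,0],[0,0,0,0]]' - 7 >/dev/null; python3 t.py
```

```text
tau 0.295 [-0.21  0.17 -3.11] 0.1802665146285195 17.55
handle top row 229
```

```bash

python3 -m jog '[[0,0,0,0],[0,0,0,0],[0,0,0,0],[0,0,0,0],[0,0,0,0],[0,0,0,0],[0,0,0,0],[0,0,0,0]]' - 5.8 >/dev/null; python3 t.py
```

```text
tau 0.285 [ 0.3   0.03 -2.88] 0.183075438846128 18.6
handle top row 234
```

View pics/wl.png

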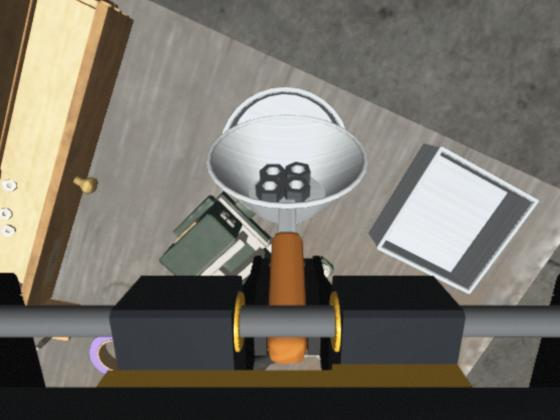

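The wrist view shows the cup hanging at about 64° of tilt with its mouth at (287,160), all four nuts still in, and the pan at (285,130) under the lip. Next I lower the lip inside the pan and push forward, so the pan's far wall turns the cup further.

```bash

python3 -m jog '[[-5,-2,-8,0],[-5,-2,-18,0],[-5,-2,-28,0],[-5,-2,-38,0],[-5,-2,-48,0],[-5,-2,-56,0],[-5,-2,-62,0],[-5,-2,-66,0]]' - 8 ; python3 t.py
python3 -m jog '[[5,2,0,0],[10,4,0,0],[15,6,0,0],[20,8,0,0],[25,10,0,0],[30,13,0,0],[35,15,0,0],[40,17,0,0]]' - 4.5; python3 t.py
```

```text
time: 19.65
position: [0.6275, -0.0567, 0.1533]
tool_rot: [3.079, 0.624, -0.0]
ft_force: [-0.9, 0.4, -2.9]
grip_width: 0.184
tau 0.170 [-0.86  0.36 -2.87] 0.18384235454052786 19.65
handle top row 234
time: 20.7
position: [0.6675, -0.0391, 0.1536]
tool_rot: [-3.078, -0.624, 0.001]
ft_force: [-1.5, 0.8, -1.4]
grip_width: 0.185
tau 0.479 [-1.53  0.76 -1.4 ] 0.18532393318868817 20.7
handle top row 243
```

View pics/wl.png

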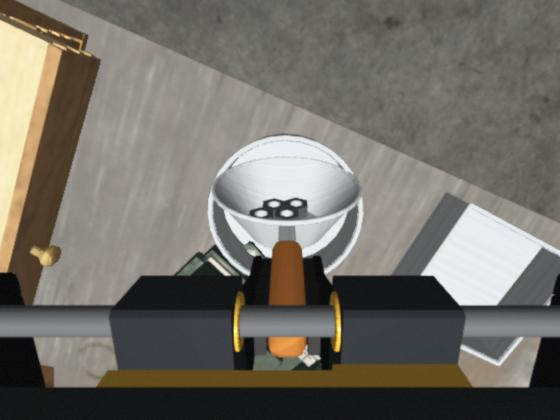

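The cup is in the pan at roughly 75–78°, with the mouth at (287,190) and the nuts about to slide. I keep pushing forward.

```bash

python3 -m jog '[[6,3,1,0],[12,5,2,0],[18,8,3,0],[24,10,4,0],[30,13,5,0],[36,15,6,0],[42,18,6,0],[46,20,6,0]]' - 4.5; python3 t.py
```

```text
time: 21.75
position: [0.7139, -0.0196, 0.1596]
tool_rot: [3.079, 0.624, -0.0]
ft_force: [-1.3, -0.9, -2.3]
grip_width: 0.186
tau 0.410 [-1.26 -0.95 -2.34] 0.18614691070627554 21.75
handle top row 272
```

View pics/wl.png

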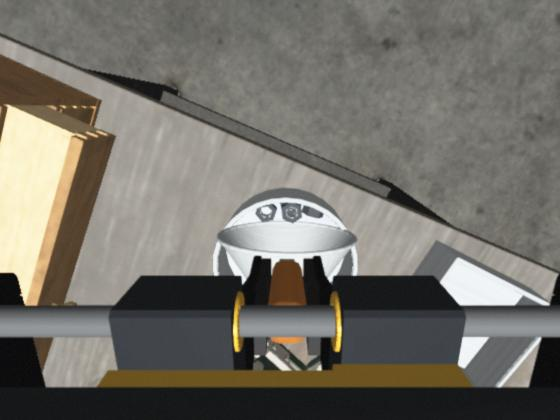

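Three nuts are visible in the pan at (266–313,212), and the cup is at about 95°. I lock the grip and lift to check for the fourth, with a small shake over the pan.

```bash

python3 -m jog '[[0,0,0,0],[0,0,0,0],[-4,-2,10,0],[-12,-5,20,0],[-12,-5,30,0],[-12,-5,26,0],[-12,-5,32,0],[-12,-5,32,0]]' - 60; python3 t.py
```

```text
time: 22.8
position: [0.7017, -0.0246, 0.1918]
tool_rot: [3.079, 0.624, 0.0]
ft_force: [0.7, -0.1, -2.1]
grip_width: 0.183
tau 0.071 [ 0.69 -0.13 -2.14] 0.18279556177248996 22.8
handle top row 264
```

```bash
python3 - <<'E'
from h import *
d=get_image('scene');e=get_image('top')
a=cv2.cvtColor(d['image'][40:220,190:370],cv2.COLOR_RGB2BGR);w=cv2.imread('pics/wl.png')[150:330,190:380]; t=cv2.cvtColor(e['image'][100:220,160:340],cv2.COLOR_RGB2BGR)
f=lambda x:cv2.resize(x,(400,380),interpolation=cv2.INTER_CUBIC)
cv2.imwrite('pics/m1.png',np.hstack([f(a),f(w)]))
E
```

```text
(no output)
```

View pics/m1.png

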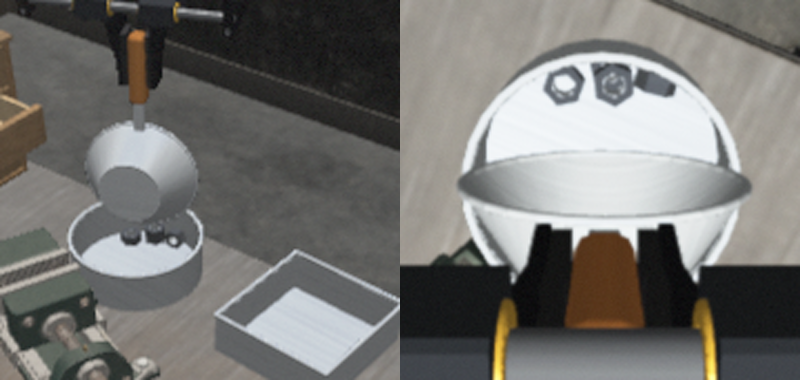

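The left panel shows the cup past 90° and clear of the pan's floor, with a dark group of nuts in the pan at about (150,237). The right panel shows nuts at (563,85), (612,85) and (655,80) and the visible part of the cup empty; the weight of 2.1 N fits an empty 0.2 kg dipper. Next I carry it to free table in front of the square pan.

```bash

python3 -m jog '[[0,0,20,0],[0,0,45,0],[-8,-13,50,0],[-25,-40,50,0],[-45,-73,50,0],[-65,-105,50,0],[-85,-138,50,0],[-105,-170,50,0]]' - 60
python3 -m jog '[[-20,-32,0,0],[-34,-55,0,0],[-38,-62,-15,0],[-38,-62,-40,0],[-38,-62,-65,0],[-38,-62,-85,0],[-38,-62,-92,0],[-38,-62,-92,0]]'; python3 t.py
python3 - <<'E'
from h import *
d=get_image('scene');e=get_image('top')
a=cv2.cvtColor(d['image'][110:310,180:380],cv2.COLOR_RGB2BGR);t=cv2.cvtColor(e['image'][110:210,160:260],cv2.COLOR_RGB2BGR)
f=lambda x:cv2.resize(x,(400,400),interpolation=cv2.INTER_CUBIC)
cv2.imwrite('pics/m2.png',np.hstack([f(a),f(t)]))
E
```

```text
time: 23.95
position: [0.5945, -0.197, 0.2416]
tool_rot: [3.079, 0.622, -0.001]
ft_force: [1.2, 0.1, -2.3]
grip_width: 0.182
time: 24.95
position: [0.5584, -0.2565, 0.1493]
tool_rot: [-3.079, -0.624, 0.001]
ft_force: [0.3, -0.3, -2.3]
grip_width: 0.18
tau 0.048 [ 0.34 -0.32 -2.32] 0.17966874635167712 24.95
handle top row 264
```

View pics/m2.png

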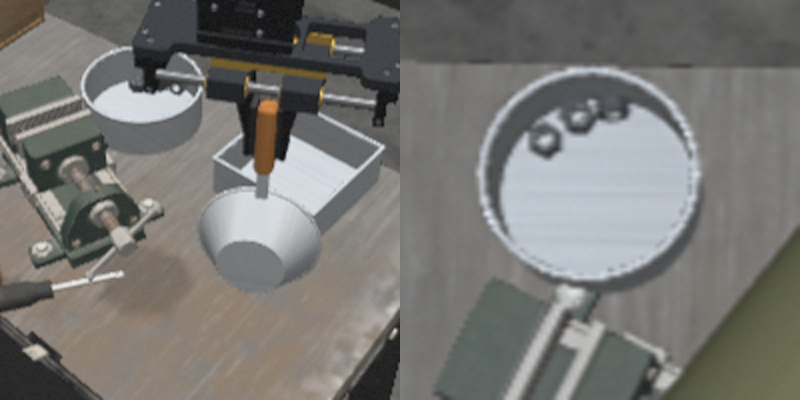

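In the left panel the cup hangs just above bare table at (260,245). In the right panel the nuts lie in the round pan at (545,138), (580,115) and (610,108). Now I roll the dipper back by setting its lip on the table and drawing the hand back and down under a light grip.

```bash

python3 -m jog '[[0,0,-5,0],[0,0,-9,0],[-5,-2,-11,0],[-10,-4,-12,0],[-15,-6,-12,0],[-20,-9,-13,0],[-26,-11,-14,0],[-32,-14,-15,0]]' - 4.5; python3 t.py
python3 -m jog '[[-6,-3,-1,0],[-13,-5,-3,0],[-19,-8,-5,0],[-25,-10,-8,0],[-31,-13,-11,0],[-37,-15,-14,0],[-45,-19,-18,0],[-53,-22,-22,0]]' - 4.5; python3 t.py
```

```text
time: 26.1
position: [0.5258, -0.2711, 0.1343]
tool_rot: [3.079, 0.623, -0.001]
ft_force: [1.1, -0.6, 1.3]
grip_width: 0.183
tau 0.190 [ 1.1  -0.64  1.33] 0.18328436800614023 26.1
handle top row 257
time: 27.15
position: [0.4727, -0.2924, 0.1119]
tool_rot: [-3.078, -0.624, 0.001]
ft_force: [-0.7, -0.9, 2.0]
grip_width: 0.184
tau 0.246 [-0.71 -0.95  2.04] 0.1843113348170948 27.15
handle top row 248
```

```bash
cat > tilt.py <<'E'
from h import *
s=get_state();d=get_image('scene');h=cv2.cvtColor(d['image'],cv2.COLOR_RGB2HSV)
m=cv2.inRange(h,(5,150,60),(20,255,255));n,l,st,c=cv2.connectedComponentsWithStats(m)
g=s['position']+[0,0,.019];hv=np.array([.92,.39,0]);nv=np.array([-.39,.92,0])
for i in 1+np.argsort(-st[1:,4])[:3]:
    pts=np.argwhere(l==i)[:,::-1].astype(np.float32);r=cv2.minAreaRect(pts);b=cv2.boxPoints(r)
    k=0 if np.linalg.norm(b[0]-b[1])<np.linalg.norm(b[1]-b[2]) else 1
    e=[(b[k]+b[k+1])/2,(b[(k+2)%4]+b[(k+3)%4])/2];o=[]
    for u in e:
        p,q=ray(d,*u);x=p+q*(nv@(g-p))/(nv@q)-g;o.append((hv@x*1e3,x[2]*1e3))
    o=np.array(o);v=o[0]-o[1];print(st[i,4],'ends fwd,up rel grip',np.round(o,1),'len',np.hypot(*v).round(1),'angle',np.degrees(np.arctan2(abs(v[1]),abs(v[0]))).round(1))
E
python3 tilt.py
```

```text
124 ends fwd,up rel grip [[-17.5  34.3]
 [-13.6  -3. ]] len 37.6 angle 83.9
5 ends fwd,up rel grip [[-155.2  218. ]
 [-139.2  200.3]] len 23.8 angle 47.8
4 ends fwd,up rel grip [[-39.5  99. ]
 [-18.   75.7]] len 31.7 angle 47.3
```

```bash
python3 - <<'E'
from h import *
d=get_image('scene');e=get_image('top');w=get_image('wrist')
a=cv2.cvtColor(d['image'][150:350,200:400],cv2.COLOR_RGB2BGR);t=cv2.cvtColor(w['image'][60:340,140:420],cv2.COLOR_RGB2BGR);p=cv2.cvtColor(e['image'][120:190,170:240],cv2.COLOR_RGB2BGR)
f=lambda x,s:cv2.resize(x,(s,s),interpolation=cv2.INTER_CUBIC)
c=np.zeros((590,790,3),np.uint8);c[:390,:390]=f(a,390);c[:390,400:790]=f(t,390);c[400:590,:190]=f(p,190)
sp=cv2.cvtColor(d['image'][115:195,205:295],cv2.COLOR_RGB2BGR);c[400:590,200:400]=cv2.resize(sp,(200,190),interpolation=cv2.INTER_CUBIC)
cv2.imwrite('pics/m3.png',c)
E
```

```text
(no output)
```

View pics/m3.png

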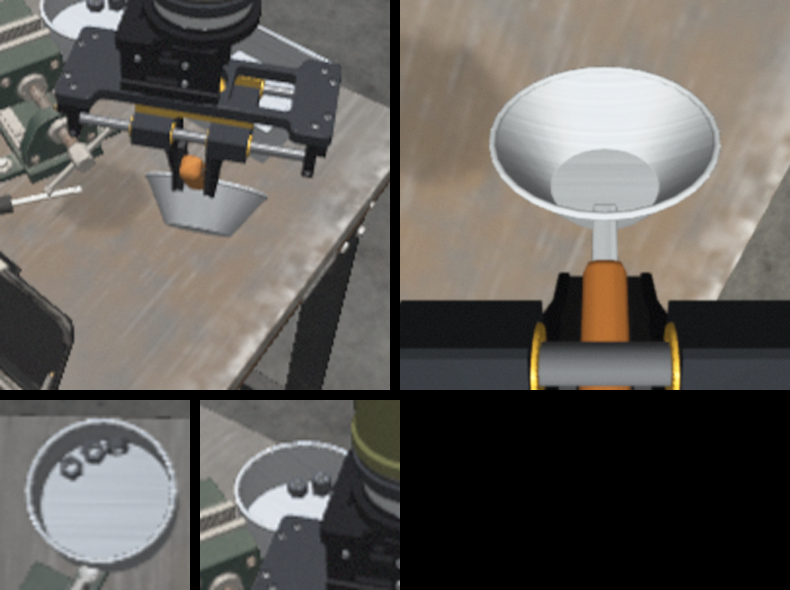

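The wrist panel shows the cup tipped back to about 60° and empty, and the scene panel shows its wall resting on the table at (200,205). I shift it 30 mm forward under a firm grip to stay clear of the toolbox, then lay it down about its base edge.

```bash

python3 -m jog '[[0,0,0,0],[0,0,0,0],[0,0,8,0],[8,3,12,0],[18,8,12,0],[28,12,10,0],[28,12,4,0],[28,12,0,0]]' - 60; python3 t.py
python3 -m jog '[[0,0,0,0],[-4,-2,-2,0],[-10,-4,-5,0],[-16,-7,-8,0],[-22,-9,-11,0],[-28,-12,-15,0],[-34,-14,-19,0],[-40,-17,-24,0]]' - 5; python3 t.py; python3 tilt.py | head -2
```

```text
time: 28.4
position: [0.5007, -0.2809, 0.1121]
tool_rot: [-3.079, -0.624, 0.003]
ft_force: [-6.1, -0.0, 16.5]
grip_width: 0.175
tau 0.993 [-6.06 -0.04 16.51] 0.17456765682137534 28.4
handle top row 249
time: 29.45
position: [0.4611, -0.2979, 0.0882]
tool_rot: [3.079, 0.624, 0.0]
ft_force: [-1.0, -0.7, 0.7]
grip_width: 0.182
tau 0.210 [-1.02 -0.72  0.72] 0.18211685948609865 29.45
handle top row 248
189 ends fwd,up rel grip [[ 17.2  -9.6]
 [-44.1  20.3]] len 68.3 angle 25.9
```

```bash

python3 -m jog '[[-5,-2,-5,0],[-10,-4,-11,0],[-15,-6,-17,0],[-19,-8,-23,0],[-23,-10,-29,0],[-26,-11,-35,0],[-29,-12,-41,0],[-31,-13,-46,0]]' - 5; python3 t.py; python3 tilt.py | head -2
```

```text
time: 30.55
position: [0.4302, -0.3108, 0.0421]
tool_rot: [3.079, 0.624, -0.0]
ft_force: [-0.7, -0.8, 0.6]
grip_width: 0.186
tau 0.333 [-0.71 -0.82  0.61] 0.18552536217975002 30.55
handle top row 253
314 ends fwd,up rel grip [[ 16.9  -4.9]
 [-41.4  -8.8]] len 58.4 angle 3.8
```

```bash

python3 -m jog '[[-2,-1,-5,0],[-3,-1,-10,0],[-4,-2,-15,0],[-5,-2,-20,0],[-5,-2,-24,0],[-5,-2,-27,0],[-5,-2,-27,0],[-5,-2,-27,0]]' - 4; python3 t.py; python3 tilt.py | head -2; cp pics/wl.png pics/before.png
```

```text
time: 31.65
position: [0.4256, -0.3127, 0.0156]
tool_rot: [3.079, 0.624, 0.0]
ft_force: [-1.3, -0.8, -0.1]
grip_width: 0.184
tau 0.458 [-1.32 -0.81 -0.12] 0.1844816804288577 31.65
handle top row 259
321 ends fwd,up rel grip [[ 10.7  -0.9]
 [-38.9 -24.4]] len 54.9 angle 25.3
```

```bash
python3 - <<'E'
import pickle,numpy as np
src=open('tilt.py').read().replace("s=get_state();d=get_image('scene')","import pickle;d=pickle.load(open('img0.pkl','rb'))[1];s=dict(position=np.array([.4495,-.304,.010]))")
exec(src)
from h import *
i=cv2.imread('pics/before.png');w2=cv2.imread('pics/w2.png')
# column profile along handle axis col 287: brightness
for im in(w2,i): print([int(x) for x in cv2.cvtColor(im,cv2.COLOR_BGR2GRAY)[0:270:6,287]])
E
```

```text
303 ends fwd,up rel grip [[ 38.9   2.4]
 [-26.8   0.2]] len 65.7 angle 1.9
[227, 228, 221, 147, 201, 226, 225, 229, 225, 229, 228, 229, 190, 221, 228, 230, 226, 228, 232, 230, 175, 177, 178, 180, 178, 179, 227, 227, 216, 166, 218, 227, 228, 228, 227, 228, 228, 227, 227, 91, 142, 161, 163, 163, 163]
[141, 140, 214, 211, 216, 214, 220, 217, 211, 208, 213, 214, 220, 215, 217, 219, 219, 217, 215, 218, 221, 219, 218, 225, 186, 186, 183, 187, 186, 188, 188, 187, 177, 218, 217, 187, 218, 218, 218, 218, 218, 218, 217, 79, 108]
```

```bash

python3 -m jog '[[0,0,1,0],[0,0,2,0],[0,0,3,0],[0,0,4,0],[0,0,5,0],[0,0,6,0],[0,0,6,0],[0,0,6,0]]' - 3; python3 t.py; python3 tilt.py | head -2
python3 - <<'E'
from h import *
import pickle
s=get_state()
d=get_image('scene');t=get_image('top')
# steel-bright mask of cup in scene and top
for nm,d,(x0,y0,x1,y1) in(('scene',d,(220,190,380,330)),):
    g=d['image'][y0:y1,x0:x1];hs=cv2.cvtColor(g,cv2.COLOR_RGB2HSV);m=cv2.inRange(hs,(0,0,150),(180,35,255))
    n,l,st,c=cv2.connectedComponentsWithStats(m)
    for i in 1+np.argsort(-st[1:,4])[:3]: print(nm,st[i]+[x0,y0,0,0,0],c[i]+[x0,y0])
    for r in m[::5,::2]: print(''.join('#' if v else '.' for v in r))
E
```

```text
time: 32.75
position: [0.4254, -0.3126, 0.0216]
tool_rot: [-3.079, -0.624, 0.0]
ft_force: [0.4, 0.6, 1.6]
grip_width: 0.187
tau -0.036 [0.43 0.57 1.56] 0.1867108506722126 32.75
handle top row 257
319 ends fwd,up rel grip [[ 15.2  -6.8]
 [-46.1  -9.7]] len 61.3 angle 2.7
scene [ 314  193   66   98 1899] [360.76566614 238.07898894]
scene [227 283  53  47 942] [253.44373673 311.66135881]
scene [324 190  42  28 701] [339.05706134 200.63908702]
.......##.#############..............................#############......#.......
.....###.##############..............................##################.....##..
.....##########..######.............................################........####
...........######.####..............................#############........#######
.......#......########...............................##########.......###.#####.
...##...........###.....................................####........###.#####.##
...............#.................................................####.##########
........######...##............................................###....#######.##
........
[... 911 characters left out ...]
.........##...............................##........
........##....#.......................#................###......................
.......##.#...####.##....#........................#######.......................
..#...#.#...##..........##.###.......................#..........................
....###.####..###........#####...........................#####..................
.......#####.###...#########...............................####.................
.........####.##.######.##............##..###...........#####...................
............#.###..#####.##..............####..........####.....................
............##############.............####.........#####.......................
```

The handle is level within 3° and at its resting height (0.032 m), and the moment is gone. I release and raise the hand.

```bash

python3 -m jog '[[0,0,0,0],[0,0,0,0],[0,0,0,0],[0,0,0,0],[0,0,0,0],[0,0,0,0],[0,0,0,0],[0,0,0,0]]' 1 10
python3 -m jog '[[0,0,10,0],[0,0,30,0],[0,0,55,0],[0,0,85,0],[0,0,120,0],[0,0,160,0],[0,0,200,0],[0,0,225,0]]'
python3 - <<'E'
from h import *
import pickle
from scipy.spatial.transform import Rotation as R
s=get_state();d=get_image('wrist');cv2.imwrite('pics/w9.png',cv2.cvtColor(d['image'],cv2.COLOR_RGB2BGR))
Rt=R.from_rotvec(s['tool_rot']).as_matrix();T=np.array(d['tool_from_camera'])
d['rotation']=Rt@T[:3,:3];d['position']=s['position']+Rt@T[:3,3]
h=cv2.cvtColor(d['image'],cv2.COLOR_RGB2HSV);m=cv2.inRange(h,(3,110,50),(22,255,255));m[285:]=0
n,l,st,c=cv2.connectedComponentsWithStats(m)
for i in 1+np.argsort(-st[1:,4])[:2]:
    pts=np.argwhere(l==i)[:,::-1].astype(np.float32);r=cv2.minAreaRect(pts);b=cv2.boxPoints(r);print(st[i],r,np.round([onz(d,*p,.038)[:2] for p in b],3).tolist())
g=cv2.GaussianBlur(cv2.cvtColor(d['image'],cv2.COLOR_RGB2GRAY),(5,5),1)
print(cv2.HoughCircles(g,cv2.HOUGH_GRADIENT,1.2,60,param1=120,param2=35,minRadius=20,maxRadius=110))
e=get_image('scene');hh=cv2.cvtColor(e['image'],cv2.COLOR_RGB2HSV);mm=cv2.inRange(hh,(5,150,60),(20,255,255));n,l,st,c=cv2.connectedComponentsWithStats(mm)
i=1+st[1:,4].argmax();r=cv2.minAreaRect(np.argwhere(l==i)[:,::-1].astype(np.float32));print('scene',r,np.round([onz(e,*p,.038)[:2] for p in cv2.boxPoints(r)],3).tolist())
E
```

```text
time: 33.95
position: [0.4255, -0.3127, 0.0216]
tool_rot: [3.079, 0.624, 0.0]
ft_force: [-0.0, -0.3, 0.3]
grip_width: 0.968
time: 34.95
position: [0.4258, -0.3136, 0.2503]
tool_rot: [3.077, 0.622, 0.006]
ft_force: [0.7, -0.4, -0.3]
grip_width: 1.002
[   0  112  101   54 2677] ((49.52994918823242, 138.63523864746094), (47.50990676879883, 97.28364562988281), 83.8533706665039) [[0.375, -0.01], [0.425, -0.1], [0.379, -0.117], [0.327, -0.023]]
[278 173  15  55 767] ((285.0, 200.0), (54.0, 14.0), 90.0) [[0.437, -0.299], [0.443, -0.313], [0.386, -0.337], [0.38, -0.323]]
[[[285.        97.8       52.88    ]
  [141.        46.2       37.52    ]
  [ 70.200005  60.600002  52.16    ]
  [ 60.600002 241.8       33.56    ]
  [130.20001  328.2       45.32    ]
  [184.20001  108.600006  51.08    ]]]
scene ((289.9706115722656, 308.11767578125), (9.701424598693848, 37.107948303222656), 14.03624439239502) [[0.379, -0.325], [0.44, -0.299], [0.445, -0.313], [0.384, -0.339]]
```

The viewer limit is reached, so I check by numbers: both views put the handle level at the resting height, and the cup shows as a true circle at (285,98), radius 53. Now I count the nuts in the pan from above.

```bash

python3 -m jog '[[10,17,0,0],[30,49,0,0],[55,90,0,0],[82,133,0,0],[108,175,0,0],[130,211,0,0],[142,230,0,0],[144,234,0,0]]'
python3 - <<'E'
from h import *
i=cv2.imread('pics/w9.png',0);m=np.zeros_like(i);cv2.circle(m,(285,98),48,255,-1)
print('dark px in cup',int(((i<110)&(m>0)).sum()))
d=get_image('wrist');g=cv2.cvtColor(d['image'],cv2.COLOR_RGB2GRAY);cv2.imwrite('pics/w10.png',g)
c=cv2.HoughCircles(cv2.GaussianBlur(g,(5,5),1),cv2.HOUGH_GRADIENT,1.2,60,param1=120,param2=40,minRadius=45,maxRadius=90);print(c)
x,y=[int(v) for v in c[0][0][:2]] if c is not None else (285,100)
t=get_image('top');tg=cv2.cvtColor(t['image'],cv2.COLOR_RGB2GRAY)
cv2.imwrite('pics/t10.png',tg)
y0=max(0,y-70)
for r in g[y0:y+70:2,x-70:x+70:1]: print(''.join('@' if v<65 else '+' if v<110 else '-' if v<150 else ' ' for v in r))
E
```

```text
time: 36.05
position: [0.5695, -0.0781, 0.2462]
tool_rot: [3.078, 0.626, -0.002]
ft_force: [-0.5, -0.9, 0.3]
grip_width: 1.004
dark px in cup 0
[[[287.40002  75.       63.84   ]]]
---------------------------------------------------------------------------+-----------------+++++++++++++++++++++++++++++++++++++++++++++++
-------------------------------------------------------------------------------------------------+++++++++++++++++++++++++++++++++++++++++++
-------------------------------------------------------------------------++--------------------------+++++++++++++++++++++++++++++++++++++++
-----------------------------------------------------------------             ---------------------------+++++++++++++++++++++++++++++++++++
------------------------------------------------------                                  ---------------------+++++++++++++++++++++++++++++++
------------------------------------------------                                              ------------------++++++++++++++++++++++++++++
--------------------------------------------                 --+++++++++++
[... 8249 characters left out ...]
@@@@+-   -+@@+----------+--       --++++-----++                                             -+++++-       ------------------------------
@@@@@@@@@@+-   -+@@++------++--           -+++++++++-                                      -++++++++        --------------------------------
+@@@@@@@+++++-   -+@@+-----+++-              -+++++++++--                             -++++++++--        -----------------------------------
+++@@@@+- --+++    -+@+---------                 --+++++++++++-----         ---++++++++++---          --------------------------------------
+++++@@@@-   -++-    -+++--------          -           ---+++++++++++++++++++++++++----            -----------------------------------------
```

```bash
python3 - <<'E'
import cv2
g=cv2.imread('pics/w10.png',0)
ch='@%#*+=-:. '
pr=lambda a:[print(''.join(ch[min(9,int(v)//24)]*2 for v in r)) for r in a]
x,y=287,75
pr(g[24:54,x-27:x+42]); print(); pr(g[118:146,x-45:x-5])
E
```

```text
++****************##**########**##**####**########**######****##******************##**************##**********++==----::..........::--====
****####**##**##**##**####**********##**####************************####******##****##********##**##**************++==----::........::--==
####**############******##**##******************++++++********************######******##**##**************************++==--::..........::
##******####**##******####************++====----::::--++************************************##******##********************==--::::........
********************##****++====----::::::..........--++**********************++++++********##**####************************++----::......
**********************==--::::....................::==************************++--::--==++******##****************************++==--::....
******************==--::..............  ........::==**************************++::....::::--==++**********************##**********==--::..
************++==--::..........................::==++****************************--..........::::--==****##*********************
[... 4638 characters left out ...]
..::--==++****************==......                  
==++++++++==::....................::--++****************==--::......            
==++++++++==::......        ........::--==++**************++==----::..........  
====++++++++--......        ............::--==++****************++++==--::::::::
======++++++--..  ......  ..................::--====++******************++++====
======++++++==::..................::::..........::::----====++******************
++====++++++====--::............::--==--::............::::::--==++++************
++++++++++++++======--::........--==++++==--::................::::--====++++++++
**++++++++++++++++++++==::....--==++++++++++==--::::................::::::------
```

The count is four nuts: three at the pan's far side and one against its near wall, hidden from the top camera by the rim. The dipper is empty (0 dark pixels), and the hand is clear. I hand it in.

```bash
python3 -c "
from bench import *
s=get_state();print(s['time'],s['ft_force']);print(close_job())"
```

```text
36.15 [-0.18609925 -0.80504539 -0.59341977]
the job is handed in; nothing more can be done
None
```

The four nuts are in the round pan, and the empty dipper stands on bare table with the hand clear of it. I handed the job in at 36.2 s.

**How it was done:** The moves cannot tilt the tool, so I eased the grip until the dipper sank to about 64° in the pads. I then turned it past 90° against the inside of the pan's far wall. To stand it up again, I set its lip on the table and rolled it back under a light grip, about 30 mm nearer the robot than where it started.

**Last checks:**
- **Nuts:** the wrist image, read as brightness values because the picture limit was reached, shows four nut shapes in the pan. The fourth lies against the near wall, where the top camera cannot see it, and is the least certain.
- **Cup:** there are no dark pixels inside it.
- **Dipper:** the wrist and scene views agree on the handle to within about 3 mm when cast at its resting height, and the mouth shows as a circle. I did not see a picture of it after letting go.

**What went less well:** the dipper turned and the grip slid along the handle by about 13 mm while standing it up. The wrist force reached about 17 N there at the end of one move, and one tilt reading showed the dipper nose-up by about 25°. I corrected that before opening. The round pan may have been nudged slightly, but it is still on the table.

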